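# Set the bottle chiller four clicks colder

## Robot

A 6-joint arm with a two-finger parallel gripper is mounted at the origin on the work surface. World frame = base frame: x ahead of the robot, y to its left, z up, the work surface at z = 0. Lengths are in m, angles in degrees, forces in N, time in s.
With the tool pointing down it reaches from about 0.3 to 0.75 m from the base axis. Payload 8.5 kg.
Tool frame: the origin (TCP) lies midway between the tips of the shut fingers; the grasp point (between the pads) lies env.tcp_to_grasp behind it (env.tcp_to_grasp is the distance from the TCP to the grasp point, in m); z points along the fingers, y is the line along which they close (so a half turn about z gives the same grasp; the last joint's range is limited). The gripper opens to 85 mm and grips with 20 to 120 N. Pads are 22 mm wide; open, the fingers measure 114 mm over their backs; the gripper's body (76 mm by 85 mm) begins 54 mm behind the grasp point. The pads swing forward as they close: fully open they stand 13 mm farther back than shut.
Start: joints at [-81.606, 21.807, 74.336, -0, 83.858, -12.336], TCP at [0.195, -0.514, 0.231] pointing down, gripper open.
Joint ranges: [-178.18, 178.18], [-50.72, 133.34], [12.68, 142.11], [-81.47, 261.47], [9.98, 163.14], [-165.26, 165.26]. Speed limits (degrees/s): [136.94, 136.94, 180, 180, 180, 180].

## Interface

Orientations are given as a 3x3 rotation matrix whose columns are the frame's x, y, z axes.
In Python, from rig import observe, optics, job, env gives the robot as it stands. The module is installed in compiled form; this text tells all that it offers.
- The arm moves only by the shell command python3 -m jog 'ROWS' [FORCE]. ROWS is JSON, a list of rows, each a list of 7 numbers: the turn, a rotation vector about the tool's x, y, z in rad, then the shift along the tool's x, y, z in m, then the opening in per cent of the stroke, from 0 (shut) to 100 (fully open). A call has 1 to 10 rows; each row shifts and turns the commanded pose from where the row before left it, along the tool's axes as they then stand; what a row does not reach is not made up. A row lasts 1/8 s, in which the tool goes at most 62.5 mm and 10.7 degrees, less where a joint would pass 70% of its speed; a pose out of reach is approached as far as the arm can. A call is refused whole if a number of a shift passes 0.0625 or a number of a turn 0.188, either way. A call with a gripper value outside its range is refused whole. The fingers move at their own pace and stop on an object; FORCE is the grip in N (left out, the last holds). Time passes only in rows, so rows that do not move let the fingers close. It gives the time, the measured TCP pose, the force, the opening and the grip force at its end, in the units of the state.
- observe(): the state, without advancing time (a new reading comes with each control period).
- optics.get_image(name): name is "side" or "top"; returns a dict with "pixels" (420x560x3 uint8, red, green, blue), "mtx" (3x3 intrinsics, pixels), "dist_coeffs" ([k1, k2, p1, p2, k3] as OpenCV has them; the pictures are not rectified), "rvec" (rotation vector, rad) and "tvec" (3), from world to camera coordinates, as OpenCV has them. Camera axes: x right, y down, z forward; pixel columns grow to the right and rows downward; lengths in m; the calibration is good to about 2 mm. A picture is of the moment at which its call begins. There is no depth.
- job.close_job(): hands the job in; it is judged then, once.
The state is a dict: "time_s": time; "q": joint angles; "qvel": joint speeds; "joint_efforts": joint torques, N m; "position": TCP position; "tool_rot": TCP orientation; "ft_force": force on the tool from outside, world axes, zero at the start; "wrist_torque": the same for the moment, N m; "grip_width": finger opening in m; "gripper_force": force on a finger pad.
Only numpy, scipy, OpenCV 4.12 (cv2) and the standard library are available. Lean on these libraries where they do the work, as an engineer would, in place of code of your own. Each camera call takes 0.05 s, during which the arm holds its last target. There are 200 camera calls.

## Task

Set the bottle chiller four degrees colder: with a fingertip, push the dial on its top round clockwise (seen from above) by exactly four clicks from where it stands, one click per degree, and then press the green start button all the way down and let it come up again. Push gently and do not pinch the dial; leave the bottles, the stopper and everything else where they are, and finish clear of the machine.

Things in the scene. Friction and masses are not known exactly. Their poses are not given: they have to be found in the camera images.
- chiller: Two-bottle chiller, a brushed-metal box 200 mm (its x) by 400 mm (its y) by 170 mm high, fixed. Origin: centre of its underside; z up, x from its front to its back. In its flat top are two wells 90 mm wide at x = 0, y = -125 and -20 mm, a wine bottle standing in each. The dial (x = 20, y = 120 mm) and the start button (x = -68, y = 120 mm) stand on the dark control panel on top, at y > 62 mm
- dial (a joint): Angle of the dial in rad: 0 where it stands at the start, growing clockwise seen from above (colder). A click stop every 0.34907 rad (20 degrees), the first at 0: four clicks = 1.3963. Turns 3.5 rad either way. Between stops it resists with up to 0.08 N m (about 3 N at 25 mm from the axis); pushed past half way it snaps on to the next stop and stays there
- dial_axis (a point): Point on the dial's axis at its very top, 30 mm above the panel (200 mm above the table). The dial: a black skirt 68 mm across, its top 12 mm above the panel, and on it an upright bar grip across the middle, 66 mm long, 12 mm thick, 18 mm high. Shut fingers can push on the side of either end of the bar. A blue wedge on the panel round the dial widens clockwise
- dial_pointer (a point): The pointer end of the bar grip, at its top edge, 33 mm from the axis, marked by a white line on the bar. The line from dial_axis to it is the direction of the pointer and of the bar; it differs from start to start
- start (a joint): Travel of the green start button (m): 0 up, 0.006 fully down. It springs back. About 1.5 N starts it moving, 5 N hold it fully down.
- start_top (a point): Centre of the top face of the green start button (32 mm across), 22 mm above the panel, 192 mm above the table when up; it sinks with the button, straight down, in a steel collar 48 mm across and 12 mm high.
- bottle_red: Wine bottle, 74 mm across, 300 mm high, neck 33 mm across from 240 mm up, 1.2 kg, dark glass with a red capsule, standing in one of the two wells (either one), its top 340 mm above the table. Origin: centre of its underside.
- bottle_gold: Wine bottle, 74 mm across, 300 mm high, neck 33 mm across from 240 mm up, 1.2 kg, yellowish glass with a gold capsule, standing in the other well, its top 340 mm above the table. Origin: centre of its underside.
- stopper: Grey vacuum stopper, 34 mm across, 32 mm high, standing on the chiller's top at the front edge between the wells. Origin: centre of its underside.
- corkscrew: Folded waiter's corkscrew, 112 by 18 by 13 mm, lying on the table. Origin: centre of its underside.
- carafe: Glass carafe, 104 mm across at the bottom, 200 mm high, with a narrow neck, standing on the table. Origin: centre of its underside.
- glass: Stemmed tasting glass, 78 mm across, 173 mm high, standing on the table. Origin: centre of its foot.
- cork: A cork, 24 mm across, 45 mm long, lying on the table. Origin: the middle of its underside as it lies.

How it is judged (in metres and radians):
On the way, in this order (a step that is already met when the one before it is completed fails the run):
1. the dial stands on the fourth click clockwise (value of joint dial between 1.29156 and 1.501 rad), for 0.3 s.
2. the start button is pressed fully down (value of joint start above 0.0045 m), for 0.05 s.
At the end, for the whole second after the job is handed in: The dial rests in the fourth click clockwise from where it started (1.396 rad, within 0.3 of a click) and the start button, pressed at least 4.5 mm down after that, is up again (within 2 mm) (all of step 1 and velocity of joint dial between -0.05 and 0.05 rad/s and value of joint start below 0.002 m); the robot touches nothing.
It fails at once if the start button is pressed down while the dial is not on the fourth click (value of joint start above 0.003 m and not (value of joint dial between 1.18684 and 1.60572 rad)).
It fails at once if the dial is pinched or forced (more than 20 N), or pushed with something other than the fingers (contact force between the fingers and dial above 20 N or contact force between the arm and dial above 3 N).
It fails at once if the button is jammed down (more than 40 N) (contact force between the fingers and start above 40 N).
It fails at once if a bottle, the stopper or another thing is shifted, lifted or knocked over (more than 15 mm) (distance of any of bottle_red, bottle_gold, stopper, corkscrew, carafe, glass, cork from where it was at the start of the episode above 0.015 m).
It also fails if it takes over 54 s, if anything falls off the work surface, if the arm or the gripper's body presses on something with over 40 N, if the wrist force passes 120 N, or if a joint passes its speed limit or range.

## Working session

There is one attempt and no reset: what is moved stays moved. The work goes in short steps, Python scripts to look and compute and a shell command to move; the robot and the scene stay as the last step left them, time stands still between calls to the robot, and variables do not carry over. Pictures are saved under pics/ and viewed, at most 10 in all, crops included, and the job is handed in when it is done.

```bash
mkdir -p pics
cat > h.py <<'E'
import numpy as np, cv2
from rig import observe, optics, job, env
def grab(n):
    return optics.get_image(n)
def ray(im,uv):
    p=cv2.undistortPoints(np.array([[uv]],float),np.array(im["mtx"],float),np.array(im["dist_coeffs"],float))[0,0]
    R,_=cv2.Rodrigues(np.array(im["rvec"],float)); t=np.array(im["tvec"],float).ravel()
    return -R.T@t, R.T@np.array([p[0],p[1],1.])
def onz(im,uv,z):
    c,d=ray(im,uv); return c+d*(z-c[2])/d[2]
def proj(im,P):
    return cv2.projectPoints(np.array(P,float).reshape(-1,3),np.array(im["rvec"],float),np.array(im["tvec"],float),np.array(im["mtx"],float),np.array(im["dist_coeffs"],float))[0][:,0]
def save(im,f,crop=None,s=1):
    a=im["pixels"][:,:,::-1]
    if crop: a=a[crop[1]:crop[3],crop[0]:crop[2]]
    cv2.imwrite(f,cv2.resize(a,None,fx=s,fy=s,interpolation=cv2.INTER_CUBIC))
E
python3 - <<'E'
from h import *
import pickle
for n in("top","side"):
    im=grab(n); save(im,f"pics/{n}0.png"); pickle.dump(im,open(n+"0.pkl","wb"))
    print(n,ray(im,(280,210)))
s=observe();print(s["tool_rot"],s["position"],env.tcp_to_grasp,s["time_s"])
E
```

```text
top (array([0.25049568, 0.12336073, 1.26562225]), array([ 0.20822506, -0.04338912, -0.97732046]))
side (array([1.13127096, 0.10388207, 1.2588724 ]), array([-0.50540026, -0.02018524, -0.86272622]))
[[ 9.35274038e-01  3.53924334e-01 -1.98193920e-04]
 [ 3.53924284e-01 -9.35273184e-01  1.29343942e-03]
 [ 2.72414225e-04 -1.27986595e-03 -9.99999144e-01]] [ 0.19462184 -0.51414969  0.23078543] 0.0187 0.1
```

View pics/top0.png

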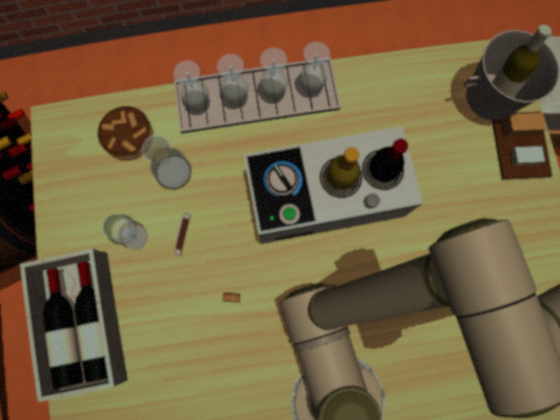

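View pics/side0.png

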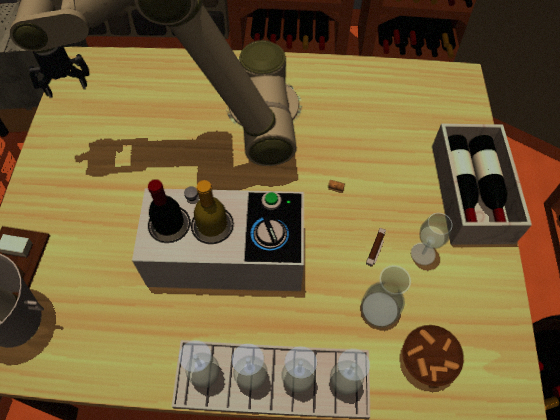

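The top view shows the dial at about (283,179), the green button at (290,214), and the bottles at (345,170) and (385,160). In the side view the dial is at about (269,232) and the button at (271,200). I'll zoom in on both.

Run:
```python
from h import *
import pickle
T=pickle.load(open("top0.pkl","rb"));S=pickle.load(open("side0.pkl","rb"))
a=cv2.resize(T["pixels"][145:235,240:330,::-1],(400,400),interpolation=cv2.INTER_CUBIC)
b=cv2.resize(S["pixels"][185:265,230:310,::-1],(400,400),interpolation=cv2.INTER_CUBIC)
cv2.imwrite("pics/z0.png",np.hstack([a,b]))
for n,im in(("top",T),("side",S)):
    p=im["pixels"].astype(int); r,g,bl=p[...,0],p[...,1],p[...,2]
    m=((g>r+50)&(g>bl+40)).astype(np.uint8)
    k,l,st,c=cv2.connectedComponentsWithStats(m)
    for i in range(1,k):
        if st[i,4]>20: print(n,"green",st[i],c[i],onz(im,c[i],.192))
    m=((bl>r+50)&(bl>g+15)).astype(np.uint8)
    ys,xs=np.nonzero(m); w=(xs>230)&(xs<330)&(ys>140)&(ys<270)
    pts=np.array([onz(im,(x,y),.17)[:2] for x,y in zip(xs[w],ys[w])])
    A=np.c_[2*pts,np.ones(len(pts))]; s=np.linalg.lstsq(A,(pts**2).sum(1),rcond=None)[0]
    print(n,"ring",len(pts),s[:2],np.sqrt(s[2]+s[:2]@s[:2]))
```

```text
top green [284 208  11  11 102] [289.20588235 213.04901961] [0.46874479 0.05574325 0.192     ]
top ring 234 [0.55772024 0.05754924] 0.04365816565367522
side green [265 192  12  11 100] [270.94 197.45] [0.47227564 0.05515818 0.192     ]
side ring 190 [0.55772253 0.05671803] 0.042927999914316846
```

View pics/z0.png

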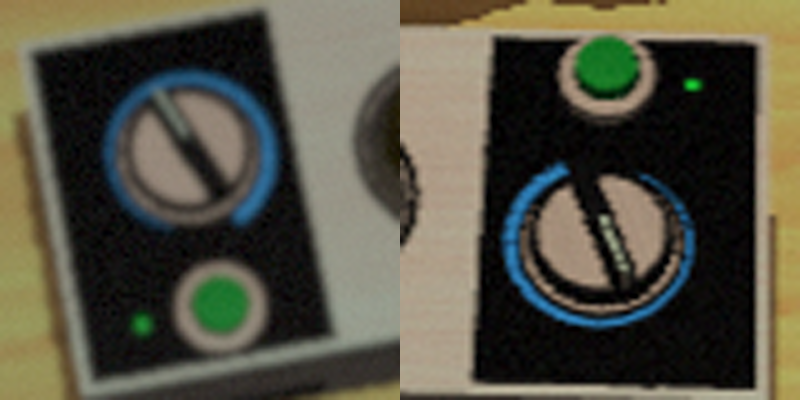

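The crops show the white pointer end at about (157,92) in the left crop and (628,278) in the right crop. The black end of the bar is at about (225,195) in the left crop and (582,170) in the right crop.

Run:
```python
from h import *
import pickle
T=pickle.load(open("top0.pkl","rb"));S=pickle.load(open("side0.pkl","rb"))
for im,a,b in((T,(240+157/4.444,145+92/4.444),(240+225/4.444,145+195/4.444)),(S,(230+226/5,185+275/5),(230+180/5,185+172/5))):
    A=onz(im,a,.2);B=onz(im,b,.2);d=A-B
    print(A,B,(A+B)/2,np.hypot(*d[:2]),np.degrees(np.arctan2(d[1],d[0])))
# panel corners on z=.17
for uv in((34,52),(265,12),(335,333),(85,380)): print(onz(T,(240+uv[0]/4.444,145+uv[1]/4.444),.17))
```

```text
[0.58462675 0.06997364 0.2       ] [0.52334935 0.04361994 0.2       ] [0.55398805 0.05679679 0.2       ] 0.06670410534784371 23.271191166443426
[0.59133323 0.07222915 0.2       ] [0.53834707 0.04761061 0.2       ] [0.56484015 0.05991988 0.2       ] 0.05842607458228545 24.92062537971373
[0.62724905 0.13136297 0.17      ]
[0.6301503  0.00264987 0.17      ]
[ 0.44714321 -0.00402616  0.17      ]
[0.44289029 0.13101448 0.17      ]
```

The dial axis is at about (0.557, 0.057), with the bar and pointer at about +24° in world and the button at about (0.4705, 0.0555). The spacings match the sizes given. I'll push the pointer end from its +y side. First I shut the fingers and go round in front of the bottles.

```bash
python3 -m jog '[[0,0,0,0.0186,-0.0258,-0.008,0],[0,0,0,0.0186,-0.0258,-0.008,0],[0,0,0,0.0186,-0.0258,-0.008,0],[0,0,0,0.0186,-0.0258,-0.008,0],[0,0,0,0.0186,-0.0258,-0.008,0],[0,0,0,0.0186,-0.0258,-0.008,0],[0,0,0,0.0186,-0.0258,0,0],[0,0,0,0.0186,-0.0258,0,0],[0,0,0,0.0186,-0.0258,0,0],[0,0,0,0.0186,-0.0258,0,0]]'; python3 -m jog '[[0,0,0,0.0186,-0.0258,0,0],[0,0,0,0.0186,-0.0258,0,0],[0,0,0,0.0186,-0.0258,0,0],[0,0,0,0.0186,-0.0258,0,0],[0,0,0,0.0186,-0.0258,0,0],[0,0,0,0.0186,-0.0258,0,0],[0,0,0,0.0186,-0.0258,0,0],[0,0,0,0.0186,-0.0258,0,0],[0,0,0,0.0186,-0.0258,0,0],[0,0,0,0.0186,-0.0258,0,0]]'; python3 -c "
from h import *;s=observe();print(s['q'],s['tool_rot'],s['ft_force'],s['wrist_torque'])"
```

```text
time_s: 1.35
position: [0.2773, -0.2061, 0.2791]
tool_rot: [[0.935, 0.354, -0.0], [0.354, -0.935, 0.0], [-0.0, -0.0, -1.0]]
ft_force: [-0.2, -0.4, 0.2]
grip_width: -0.0001
gripper_force: 0.0
time_s: 2.6
position: [0.3599, 0.101, 0.2792]
tool_rot: [[0.935, 0.354, -0.0], [0.354, -0.935, -0.0], [-0.0, -0.0, -1.0]]
ft_force: [0.3, -0.9, -0.9]
grip_width: 0.0001
gripper_force: 0.0
[-2.64234547e+00  1.43254303e+00  9.30963059e+01 -2.93201717e-03
  8.54934443e+01  6.66204571e+01] [[ 9.35212851e-01  3.54085824e-01 -3.91028051e-04]
 [ 3.54085839e-01 -9.35212926e-01 -3.30233598e-05]
 [-3.77387591e-04 -1.07573625e-04 -9.99999923e-01]] [ 0.28651039 -0.89657095 -0.87464515] [-0.0389369   0.00116921  0.00345707]
```

```bash
python3 -m jog '[[0,0,0,0.0318,0.0126,0,0],[0,0,0,0.0318,0.0126,0,0],[0,0,0,0.0318,0.0126,0,0],[0,0,0,0.0318,0.0126,0,0],[0,0,0,0.0318,0.0126,0,0],[0,0,0,0.0318,0.0126,0,0],[0,0,-0.058,0,0,0.025,0],[0,0,0,0,0,0.025,0],[0,0,0,0,0,0,0]]'
python3 - <<'E'
from h import *
T=grab("top");S=grab("side")
a=cv2.resize(T["pixels"][135:245,230:340,::-1],(400,400),interpolation=cv2.INTER_CUBIC)
b=cv2.resize(S["pixels"][175:275,220:320,::-1],(400,400),interpolation=cv2.INTER_CUBIC)
cv2.imwrite("pics/z1.png",np.hstack([a,b]))
E
```

```text
time_s: 3.72
position: [0.5644, 0.0967, 0.2276]
tool_rot: [[0.913, 0.407, -0.004], [0.407, -0.913, 0.0], [-0.004, -0.002, -1.0]]
ft_force: [0.4, 0.1, 0.5]
grip_width: -0.0001
gripper_force: 0.0
```

View pics/z1.png

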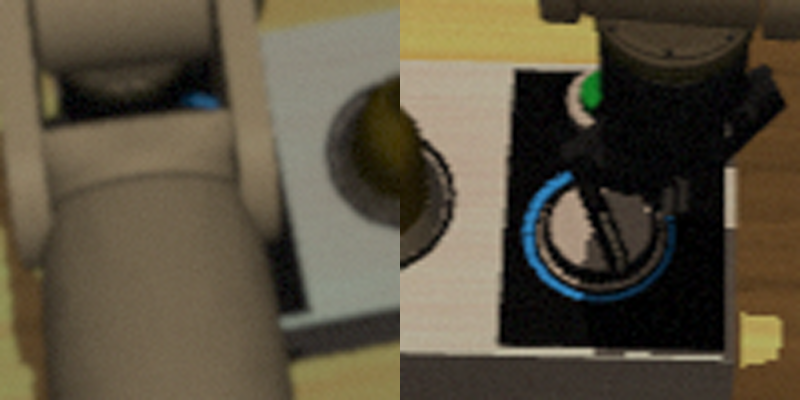

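The arm hides the dial in the top view. The side view still shows the dial with the bar unmoved, from about (590,190) to (620,265). The fingertip is near (678,195), on the +y side of the bar as planned. I'll lower it and close in.

```bash
python3 -m jog '[[0,0,0,0,0,0.02,0],[0,0,0,0,0,0.02,0],[0,0,0,0,0,0,0],[0,0,0,0,0.003,0,0],[0,0,0,0,0.003,0,0],[0,0,0,0,0,0,0]]'; python3 -m jog '[[0,0,0,0,0.002,0,0],[0,0,0,0,0,0,0]]';  python3 -m jog '[[0,0,0,0,0.002,0,0],[0,0,0,0,0,0,0]]'; python3 -m jog '[[0,0,0,0,0.002,0,0],[0,0,0,0,0,0,0]]'
```

```text
time_s: 4.58
position: [0.5679, 0.0909, 0.1899]
tool_rot: [[0.913, 0.407, 0.001], [0.407, -0.913, -0.0], [0.001, 0.001, -1.0]]
ft_force: [-0.1, 0.5, 0.7]
grip_width: -0.0005
gripper_force: 0.0
time_s: 4.82
position: [0.5685, 0.0893, 0.1894]
tool_rot: [[0.913, 0.407, -0.0], [0.407, -0.913, 0.0], [-0.0, -0.0, -1.0]]
ft_force: [-0.4, 0.1, 0.2]
grip_width: -0.0001
gripper_force: 0.0
time_s: 5.08
position: [0.5693, 0.0875, 0.1893]
tool_rot: [[0.913, 0.407, -0.0], [0.407, -0.913, 0.0], [-0.0, -0.0, -1.0]]
ft_force: [0.4, -0.3, -0.3]
grip_width: 0.0001
gripper_force: 0.0
time_s: 5.32
position: [0.5701, 0.0856, 0.1893]
tool_rot: [[0.913, 0.407, -0.0], [0.407, -0.913, 0.0], [-0.0, -0.0, -1.0]]
ft_force: [0.2, -0.2, -0.5]
grip_width: -0.0001
gripper_force: 0.0
```

```bash
for i in 1; do python3 -m jog '[[0,0,0,0,0.0015,0,0],[0,0,0,0,0,0,0]]'; done | grep -E "pos|ft_"; python3 -m jog '[[0,0,0,0,0.0015,0,0],[0,0,0,0,0,0,0]]'| grep -E "pos|ft_"; python3 -m jog '[[0,0,0,0,0.0015,0,0],[0,0,0,0,0,0,0]]'| grep -E "pos|ft_"; python3 -m jog '[[0,0,0,0,0.0015,0,0],[0,0,0,0,0,0,0]]'| grep -E "pos|ft_"
```

```text
position: [0.5707, 0.0843, 0.1893]
ft_force: [-0.5, 0.1, -0.8]
position: [0.5713, 0.0833, 0.1893]
ft_force: [-1.1, 2.3, 0.6]
position: [0.572, 0.0821, 0.1893]
ft_force: [0.2, 3.5, 0.3]
position: [0.5726, 0.0798, 0.1894]
ft_force: [-0.0, -0.2, 0.7]
```

The contact force built to 3.5 N and then dropped, so the first click appears to have snapped over. From here I'll orbit about the axis, turning the tool with the bar.

```bash
cat > off.py <<'E'
from h import *
s=observe();R=np.array(s["tool_rot"]);p=np.array(s["position"])
v=R.T@(p-[.557,.057,p[2]])
phi=24-np.degrees(np.arctan2(R[1,0],R[0,0]))
print("t",s["time_s"],"phi",phi.round(2),"off",v.round(4),"z",p[2].round(4),"F",np.round(s["ft_force"],1),"q6",round(s["q"][5],1))
E
python3 -m jog '[[0,0,0.131,0.0021,0.0017,0,0],[0,0,0.131,0.0023,0.0014,0,0],[0,0,0,0,0,0,0]]' | grep ft_; python3 off.py; python3 -m jog '[[0,0,0.044,0.0008,0.001,0,0],[0,0,0.044,0.0008,0.001,0,0],[0,0,0.044,0.0008,0.001,0,0],[0,0,0,0,0,0,0]]' | grep ft_; python3 off.py; python3 -m jog '[[0,0,0.044,0.0008,0.001,0,0],[0,0,0.044,0.0008,0.001,0,0],[0,0,0.044,0.0008,0.001,0,0],[0,0,0,0,0,0,0]]' | grep ft_; python3 off.py
```

```text
ft_force: [-0.0, 0.8, -0.1]
t 6.7 phi 14.91 off [ 0.0239 -0.018  -0.    ] z 0.1893 F [-0.   0.8 -0.1] q6 77.0
ft_force: [-2.0, 2.5, 0.2]
t 7.2 phi 22.36 off [ 0.0236 -0.0188 -0.    ] z 0.1892 F [-2.   2.5  0.2] q6 84.3
ft_force: [0.7, 0.1, 0.2]
t 7.7 phi 29.96 off [ 0.0241 -0.0184 -0.    ] z 0.1893 F [0.7 0.1 0.2] q6 91.6
```

```bash
python3 -m jog '[[0,0,0.087,0.0016,0.0021,0,0],[0,0,0.087,0.0016,0.0023,0,0],[0,0,0,0,0,0,0]]' | grep ft_; python3 off.py; python3 -m jog '[[0,0,0.044,0.0008,0.0011,0,0],[0,0,0.044,0.0008,0.0011,0,0],[0,0,0,0,0,0,0]]' | grep ft_; python3 off.py; python3 -m jog '[[0,0,0.044,0.0008,0.0011,0,0],[0,0,0.044,0.0008,0.0011,0,0],[0,0,0,0,0,0,0]]' | grep ft_; python3 off.py; python3 -m jog '[[0,0,0.044,0.0008,0.0011,0,0],[0,0,0.044,0.0008,0.0011,0,0],[0,0,0,0,0,0,0]]' | grep ft_; python3 off.py
```

```text
ft_force: [-0.7, 1.8, 0.4]
t 8.075 phi 39.91 off [ 0.024  -0.0187  0.    ] z 0.1893 F [-0.7  1.8  0.4] q6 101.1
ft_force: [0.3, 3.6, -0.1]
t 8.45 phi 44.92 off [ 0.0239 -0.0189  0.    ] z 0.1893 F [ 0.3  3.6 -0.1] q6 105.8
ft_force: [0.1, 0.1, -0.4]
t 8.825 phi 50.01 off [ 0.0243 -0.0183  0.    ] z 0.1894 F [ 0.1  0.1 -0.4] q6 110.7
ft_force: [-0.2, 0.7, -0.3]
t 9.2 phi 55.05 off [ 0.0242 -0.0183 -0.    ] z 0.1893 F [-0.2  0.7 -0.3] q6 115.4
```

Three clicks so far, each snapping at the expected angle. Now the fourth.

```bash
python3 -m jog '[[0,0,0.087,0.0016,0.0021,0,0],[0,0,0,0,0,0,0]]' | grep ft_; python3 off.py; python3 -m jog '[[0,0,0.044,0.0008,0.0011,0,0],[0,0,0.044,0.0008,0.0011,0,0],[0,0,0,0,0,0,0]]' | grep ft_; python3 off.py; python3 -m jog '[[0,0,0.044,0.0008,0.0011,0,0],[0,0,0.044,0.0008,0.0011,0,0],[0,0,0,0,0,0,0]]' | grep ft_; python3 off.py
```

```text
ft_force: [-0.5, 1.9, 0.4]
t 9.45 phi 60.02 off [ 0.0241 -0.0187  0.    ] z 0.1894 F [-0.5  1.9  0.4] q6 120.2
ft_force: [1.4, 3.0, -0.8]
t 9.825 phi 65.03 off [ 0.024  -0.0189  0.    ] z 0.1894 F [ 1.4  3.  -0.8] q6 124.9
ft_force: [-0.9, 0.2, 0.3]
t 10.2 phi 70.12 off [ 0.0243 -0.0183 -0.    ] z 0.1893 F [-0.9  0.2  0.3] q6 129.7
```

The fourth click has snapped. I'll back off, lift, go over the button and check the dial.

```bash
python3 -m jog '[[0,0,0,0,-0.004,0,0],[0,0,0,0,-0.004,0,0],[0,0,0,0,0,-0.02,0],[0,0,0,0,0,-0.02,0],[0,0,0,0,0,-0.02,0],[0,0,0,-0.0209,0.0223,0,0],[0,0,0,-0.0209,0.0223,0,0],[0,0,0,-0.0209,0.0223,0,0],[0,0,0,-0.0209,0.0223,0,0],[0,0,0,0,0,0,0]]'
python3 - <<'E'
from h import *
T=grab("top");S=grab("side")
a=cv2.resize(T["pixels"][135:245,230:340,::-1],(400,400),interpolation=cv2.INTER_CUBIC)
b=cv2.resize(S["pixels"][185:265,230:310,::-1],(400,400),interpolation=cv2.INTER_CUBIC)
cv2.imwrite("pics/z2.png",np.hstack([a,b]))
E
```

```text
time_s: 11.45
position: [0.4696, 0.0569, 0.2499]
tool_rot: [[0.692, -0.722, 0.001], [-0.722, -0.692, -0.0], [0.0, -0.0, -1.0]]
ft_force: [0.9, -0.5, 0.7]
grip_width: 0.0002
gripper_force: 0.0
```

View pics/z2.png

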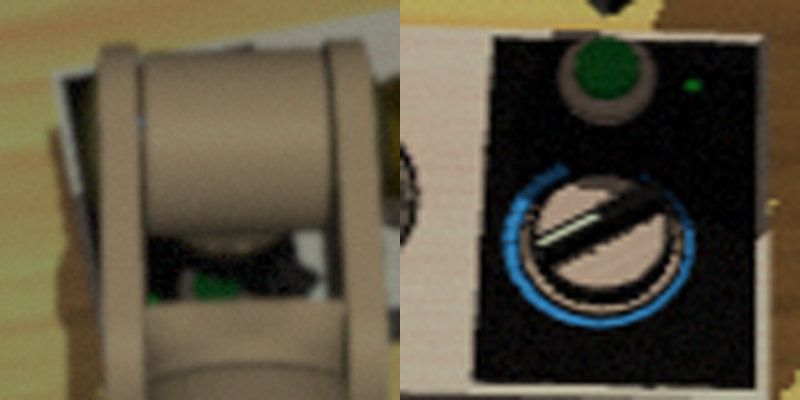

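The side view shows the pointer end at about (540,242), the far end at (662,188), the button up at (606,68), and the fingertip above it at (608,8).

Run:
```python
from h import *
import pickle
S=pickle.load(open("side0.pkl","rb"))
A=onz(S,(230+140/5,185+242/5),.2);B=onz(S,(230+262/5,185+188/5),.2);d=A-B
print(A,B,np.degrees(np.arctan2(d[1],d[0])),(proj(S,[[.4696,.0569,.25],[.4705,.0555,.192]])-[230,185])*5+[400,0])
```

```text
[0.57643554 0.03155579 0.2       ] [0.54478684 0.08648405 0.2       ] -60.050203375638766 [[607.77171899  -7.95743572]
 [605.62496719  59.17714428]]
```

The pointer turned about 84° by pixels, and the nearest click is the fourth (80°), which agrees with the four snaps counted. Now I'll press the button.

```bash
python3 -m jog '[[0,0,0,0,0,0.02,0],[0,0,0,0,0,0.02,0],[0,0,0,0,0,0.012,0],[0,0,0,0,0,0,0]]'| grep -E "pos|ft_"; python3 -m jog '[[0,0,0,0,0,0.003,0],[0,0,0,0,0,0.003,0],[0,0,0,0,0,0,0]]'| grep -E "pos|ft_"; python3 -m jog '[[0,0,0,0,0,0.002,0],[0,0,0,0,0,0,0]]'| grep -E "pos|ft_"
```

```text
position: [0.4709, 0.0566, 0.1967]
ft_force: [0.3, -0.7, 0.5]
position: [0.471, 0.0566, 0.1916]
ft_force: [0.7, 0.1, 2.1]
position: [0.4709, 0.0566, 0.1896]
ft_force: [1.1, 0.6, 3.5]
```

```bash
python3 -m jog '[[0,0,0,0,0,0.0015,0],[0,0,0,0,0,0,0]]'| grep -E "pos|ft_"; python3 -m jog '[[0,0,0,0,0,0.001,0],[0,0,0,0,0,0,0]]'| grep -E "pos|ft_"; python3 -m jog '[[0,0,0,0,0,0.001,0],[0,0,0,0,0,0,0]]'| grep -E "pos|ft_"
```

```text
position: [0.4709, 0.0566, 0.188]
ft_force: [1.7, 0.5, 3.9]
position: [0.4709, 0.0566, 0.187]
ft_force: [3.0, 0.3, 4.9]
position: [0.4709, 0.0566, 0.186]
ft_force: [3.2, 0.2, 5.2]
```

```bash
python3 -m jog '[[0,0,0,0,0,0.0006,0],[0,0,0,0,0,0,0],[0,0,0,0,0,0,0]]'| grep -E "pos|ft_";  python3 -m jog '[[0,0,0,0,0,0.0006,0],[0,0,0,0,0,0,0],[0,0,0,0,0,0,0]]'| grep -E "pos|ft_"
```

```text
position: [0.4709, 0.0566, 0.186]
ft_force: [1.2, 0.7, 10.2]
position: [0.471, 0.0566, 0.1859]
ft_force: [-1.2, -0.3, 14.2]
```

The force rises sharply with no further travel, so the button is on its bottom stop. I'll release it, lift, and retreat to the front-left.

```bash
python3 -m jog '[[0,0,0,0,0,-0.004,0],[0,0,0,0,0,-0.006,0],[0,0,0,0,0,-0.02,0],[0,0,0,0,0,-0.02,0],[0,0,0,0,0,-0.02,0],[0,0,0,0,0,-0.02,0],[0,0,0,-0.025,0.01,0,0],[0,0,0,-0.025,0.01,0,0],[0,0,0,-0.025,0.01,0,0],[0,0,0,-0.025,0.01,0,0]]'; python3 -m jog '[[0,0,0,-0.015,0.005,0,0],[0,0,0,0,0,0,0],[0,0,0,0,0,0,0],[0,0,0,0,0,0,0]]'
python3 - <<'E'
from h import *
save(grab("side"),"pics/s3.png",(120,140,360,320),3)
E
```

```text
time_s: 15.42
position: [0.3709, 0.1015, 0.274]
tool_rot: [[0.692, -0.722, -0.003], [-0.722, -0.692, 0.0], [-0.002, 0.002, -1.0]]
ft_force: [0.6, 0.9, 0.9]
grip_width: 0.0001
gripper_force: 0.0
time_s: 15.92
position: [0.3592, 0.1083, 0.2745]
tool_rot: [[0.691, -0.723, -0.0], [-0.723, -0.691, -0.0], [-0.0, 0.0, -1.0]]
ft_force: [0.2, -0.2, -1.2]
grip_width: -0.0001
gripper_force: 0.0
```

View pics/s3.png

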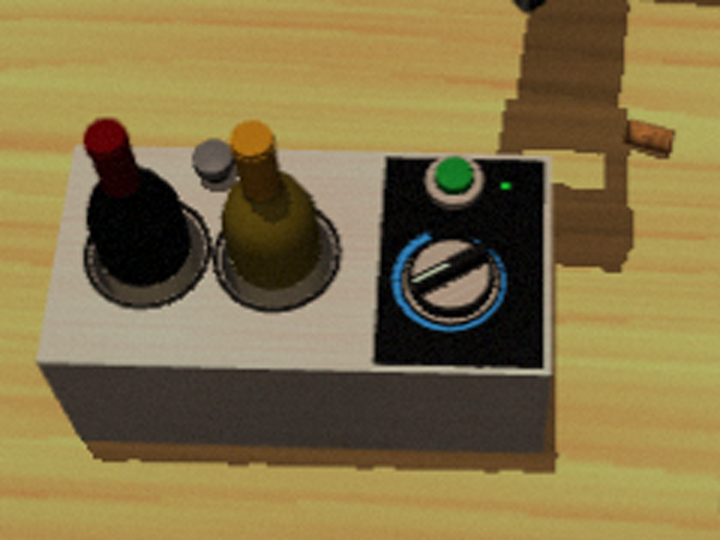

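The button is up at (455,175), and the dial at (450,278) has its pointer to the lower left on the fourth click. The bottles and stopper have not moved, and the arm is clear.

```bash
python3 -c "
from rig import job;print(job.close_job())"
```

```text
the job is handed in; nothing more can be done
None
```

I turned the dial four clicks clockwise, pressed the start button to its stop and let it come back up, and handed the job in with the arm clear of the machine; no verdict came back.

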